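# Lay the straightedge flush against the banded stack

### The job

Take the aluminium straightedge out of its sloping holder and lay it flat on the bench with its orange-lined working edge flush against the long side, facing the robot, of the card stack with the orange band, roughly centred on that side, so that the stack can be checked for truth. Do not shove either stack out of its place, and leave the other things on the bench where they are.

Things in the scene. Friction and masses are not known exactly. Their poses are not given: they have to be found in the camera images.
- straightedge: Aluminium plate 180 (its y) x 72 (x) x 6 mm, 0.28 kg; black grip rib on it, 110 mm along y, 14 mm thick, centre plane x = -22 mm, top 42 mm above the underside. Origin: centre of underside; z out of the rib's side; +x to the working edge (x = +36 mm), marked by an orange line. Starts in the holder, sloping 27 degrees, working edge uppermost and away from the robot, rib leaning to the robot.
- edge_left (a point): Point on the bottom of the working edge, 50 mm towards +y from its middle (straightedge frame 36, 50, 0 mm).
- edge_right (a point): Point on the bottom of the working edge, 50 mm towards -y from its middle (straightedge frame 36, -50, 0 mm).
- stack_orange: Stack to be checked: white die-cut card with an orange band, loose, 1.2 kg, one rigid block. Elongated hexagon: straight middle 110 mm long (its y) and 90 mm wide (x), a 90-degree point at each end (200 mm tip to tip), 50 mm high. Origin: centre of underside, z up. Long sides: planes x = -45 mm (facing the robot) and +45 mm, 110 mm long.
- stack_blue: A stack just like it but with a blue band; to be left alone.
- holder: Blue sloping holder, fixed: plate 150 mm wide (y), 88 mm along the slope, inclined 27 degrees, rising away from the robot (its +x), surface middle 65 mm above the bench; two 6 mm high stop tabs at the lower edge, 55 mm either side of the middle. Origin: on the bench under the slope's middle.
- tape_roll: Brown roll of tape lying flat, 68 mm diameter, 48 mm high; bystander. Origin: centre of its underside.
- safety_cutter: Yellow safety cutter lying flat, 130 mm long, 34 mm wide, 16 mm high; bystander. Origin: centre of its underside.
- mug: Blue mug, 74 mm diameter, 90 mm high, handle at its +y; bystander. Origin: centre of its underside.
- glue_jar: Closed jar, 64 mm diameter, 85 mm high; bystander. Origin: centre of its underside.
Mind the look-alikes: they are no part of the job. Leave any pink or yellow look-alike of the stack_orange alone.

How it is judged:
By the outcome, as a careful person would: the job done as asked, in the order asked, and still so for the second after the job is handed in, with the robot touching nothing.
It also fails if it takes over 58 s, if anything falls off the work surface, if the arm or the gripper's body presses on something with over 40 N, if the wrist force passes 120 N, or if a joint passes its speed limit or range.

### The arm

A 6-joint arm with a two-finger parallel gripper is mounted at the origin on the work surface. World frame = base frame: x ahead of the robot, y to its left, z up, the work surface at z = 0. Lengths are in m, angles in degrees, forces in N, time in s.
With the tool pointing down it reaches from about 0.35 to 0.85 m from the base axis. Payload 8.1 kg.
Tool frame: the origin (TCP) lies midway between the tips of the shut fingers; the grasp point (between the pads) lies 19 mm behind it; z points along the fingers, y is the line along which they close (so a half turn about z gives the same grasp; the last joint's range is limited). The gripper opens to 93 mm and grips with 3 to 60 N. Pads are 15 mm wide; open, the fingers measure 128 mm over their backs; the gripper's body (75 mm by 188 mm) begins 65 mm behind the grasp point.
Start: joints at [71.081, 7.471, 85.268, -0, 87.261, -4.893], TCP at [0.145, 0.582, 0.219] pointing down, gripper open.
Joint ranges: [-169.43, 169.43], [-51.17, 129.36], [1.28, 143.12], [-76.62, 256.62], [0, 156.53], [-152.29, 152.29]. Speed limits (degrees/s): [136.94, 136.94, 159.86, 180, 180, 180].

### API

Orientations are given as [roll, pitch, yaw] about the fixed x, y, z axes, in that order (R = Rz(yaw) Ry(pitch) Rx(roll)).
In Python, from cell import r gives the robot as it stands.
- The arm moves only by the tool jog_arm, never from a script. Its arguments are lists of equal length, an entry for each row: "travel": the shift along the tool's x, y, z normalised to -1 to 1, where 1 is 50 cm, a list of three; "roll": the turn about the tool's z normalised to -1 to 1, where 1 is pi rad. A call has 1 to 20 rows; each row is the pose to reach, as a shift and turn from the pose commanded when the call began, along the tool's axes at that moment, turning the shorter way round; what a row does not reach only later rows make up. A row lasts 1/12 s, in which the tool goes at most 41.7 mm and 7.16 degrees, less where a joint would pass 70% of its speed; a pose out of reach is approached as far as the arm can. A call with a number of a shift or a turn outside -1 to 1 is refused whole. A call with a gripper value outside its range is refused whole. "fingers" is the opening, from 0 (shut) to 1 (fully open), set as the call begins (left out, the last holds). The fingers move at their own pace and stop on an object; the grip force is fixed at half the most. Time passes only in rows, so rows that repeat a pose let the fingers close. It gives the time, the measured TCP pose, the force, the opening and the grip force at its end, in the units of the state.
- r.sense(): the state, without advancing time (a new reading comes with each control period).
- r.get_image(name): name is "scene" or "top" or "wrist"; returns the picture (420x560x3 uint8, red, green, blue); there is no depth.
- r.camera_info(name): a dict with "mtx" (3x3 intrinsics, pixels), "T" (4x4, takes a point from camera to world coordinates); the wrist camera has in their place "tool_from_camera" (4x4, takes a point from camera to tool coordinates, whose origin is the TCP and whose axes are the flange's). Camera axes: x right, y down, z forward; pixel columns grow to the right and rows downward; lengths in m; the calibration is good to about 2 mm. A picture is of the moment at which its call begins: read the wrist's pose just before it. camera_info takes no time and is no camera call.
- r.finish_job(): hands the job in; it is judged then, once.
The state is a dict: "time": time; "joint_pos": joint angles; "qd": joint speeds; "tau": joint torques, N m; "tool_pos": TCP position; "tool_rot": TCP orientation; "ft_force": force on the tool from outside, world axes, zero at the start; "ft_torque": the same for the moment, N m; "opening": finger opening in m; "finger_force": force on a finger pad.
Only numpy, scipy, OpenCV 4.12 (cv2) and the standard library are available. Lean on these libraries where they do the work, as an engineer would, in place of code of your own. Each camera call takes 0.05 s, during which the arm holds its last target. There are 200 camera calls.

## Working session

There is one attempt and no reset: what is moved stays moved. The work goes in short steps, Python scripts to look and compute and a tool call to move; the robot and the scene stay as the last step left them, time stands still between calls to the robot, and variables do not carry over. Pictures are saved under pics/ and viewed, at most 10 in all, crops included, and the job is handed in when it is done.

Besides the shell and the picture viewer there is one more tool, called after ">>>" in YAML: its name, and indented under it one key for each argument. jog_arm: Moves the arm, as the interface text tells. Scaled input: -1 to 1 covers 50 cm each way for a shift and pi rad each way for a turn. Its arguments: {"type":"object","properties":{"travel":{"type":"array"},"roll":{"type":"array"},"fingers":{"type":"number"}},"required":["travel","roll"]}

```bash
mkdir -p pics && ls
python3 - <<'E'
from cell import r
import cv2,numpy as np
for n in("scene","top"):
    im=r.get_image(n); cv2.imwrite(f"pics/{n}0.png",im[...,::-1])
    i=r.camera_info(n); print(n,np.round(i["mtx"],1).tolist(),np.round(i["T"],4).tolist())
print(np.round(r.camera_info("wrist")["tool_from_camera"],4).tolist())
print(np.round(r.camera_info("wrist")["mtx"],1).tolist())
print(r.sense())
E
```

```text
pics
scene [[398.8, 0.0, 282.7], [0.0, 398.8, 209.5], [0.0, 0.0, 1.0]] [[0.8549, 0.2888, -0.4309, 0.9025], [0.5186, -0.4539, 0.7246, -0.6798], [0.0137, -0.843, -0.5378, 0.599], [0.0, 0.0, 0.0, 1.0]]
top [[402.3, 0.0, 279.1], [0.0, 402.3, 206.8], [0.0, 0.0, 1.0]] [[-0.0254, -0.9947, 0.0999, 0.4105], [-0.9996, 0.0241, -0.0138, -0.01], [0.0113, -0.1002, -0.9949, 0.9639], [0.0, 0.0, 0.0, 1.0]]
[[0.0003, -0.9594, -0.2822, 0.0777], [1.0, 0.0005, -0.0006, 0.0001], [0.0007, -0.2822, 0.9594, -0.1669], [0.0, 0.0, 0.0, 1.0]]
[[322.3, 0.0, 281.3], [0.0, 322.3, 213.6], [0.0, 0.0, 1.0]]
{'time': 0.1, 'joint_pos': array([ 7.10799888e+01,  7.51124609e+00,  8.53229361e+01, -5.16890207e-04,
        8.72610309e+01, -4.89329000e+00]), 'qd': array([ 0.06720859, -0.05386875, -0.11585779, -0.04046877, -0.03518082,
        0.00299172]), 'tau': array([ 8.86629532e-04, -5.61344469e+01, -4.93091226e+01,  7.70038180e-02,
        2.92526203e-02, -9.45829629e-05]), 'tool_pos': array([0.14524236, 0.58162865, 0.21768849]), 'tool_rot': array([-1.79905090e+02, -7.60731425e-03,  1.65973298e+02]), 'ft_force': array([-0.13687185,  0.3617732 ,  0.60369719]), 'ft_torque': array([0.06910841, 0.01289466, 0.02222319]), 'finger_force': 0.0, 'opening': 0.09317158964721498}
```

View pics/top0.png

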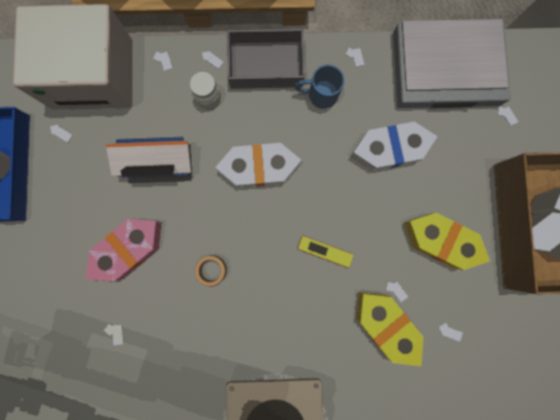

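View pics/scene0.png

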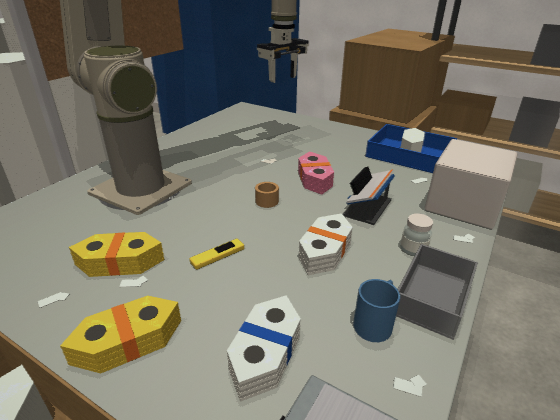

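Top view: the straightedge in its holder is at (148,158), with its orange line at row ~143 and the black rib at row ~171. 

Candidates that could be mistaken for the target stack:
- White with orange band, (258,164): this one matches the description, so I choose it.
- White with blue band, (395,145).
- Pink, (122,250).
- Yellow, (450,240) and (392,328).

In the scene view the chosen stack is at (326,242) and the straightedge at (372,188).

```bash
cat > h.py <<'E'
import cv2,numpy as np
from scipy.spatial.transform import Rotation as R
from cell import r
def cam(n):
    i=r.camera_info(n); K=np.array(i["mtx"])
    if n=="wrist":
        s=r.sense(); T=np.eye(4); T[:3,:3]=R.from_euler("xyz",s["tool_rot"],degrees=True).as_matrix(); T[:3,3]=s["tool_pos"]
        return K,T@np.array(i["tool_from_camera"])
    return K,np.array(i["T"])
def ray(c,p):
    K,T=c; d=T[:3,:3]@np.linalg.solve(K,[p[0],p[1],1]); return T[:3,3],d/np.linalg.norm(d)
def onz(c,p,z):
    o,d=ray(c,p); return o+d*(z-o[2])/d[2]
def tri(c1,p1,c2,p2):
    o,d=ray(c1,p1);q,e=ray(c2,p2); s=np.linalg.lstsq(np.c_[d,-e],q-o,rcond=None)[0]
    a,b=o+d*s[0],q+e*s[1]; return (a+b)/2,np.linalg.norm(a-b)
def proj(c,P):
    K,T=c; v=K@(T[:3,:3].T@(np.asarray(P)-T[:3,3])); return v[:2]/v[2]
def hsv(im): return cv2.cvtColor(im,cv2.COLOR_RGB2HSV)
def big(mask,roi=None):
    if roi is not None:
        m=np.zeros_like(mask); x0,y0,x1,y1=roi; m[y0:y1,x0:x1]=mask[y0:y1,x0:x1]; mask=m
    cs=cv2.findContours(mask,cv2.RETR_EXTERNAL,cv2.CHAIN_APPROX_NONE)[0]
    return max(cs,key=cv2.contourArea)[:,0,:]
E
python3 - <<'E'
from h import *
ct,cs=cam("top"),cam("scene")
t=cv2.imread("pics/top0.png")[...,::-1].copy(); s=cv2.imread("pics/scene0.png")[...,::-1].copy()
for nm,im,roiL,roiS,c in(("top",t,(98,130,200,185),(210,130,305,200),ct),("scene",s,(340,160,400,225),(292,205,360,280),cs)):
    h=hsv(im); o=cv2.inRange(h,(3,120,90),(18,255,255))
    L=big(o,roiL); d=L@np.array([1,0] if nm=="top" else [1,-1]); print(nm,"line ends",L[d.argmin()],L[d.argmax()],len(L))
    B=big(o,roiS); print("band",cv2.minAreaRect(B))
    k=cv2.inRange(h,(0,0,0),(180,255,45)); C=big(k,roiL); print("rib",cv2.minAreaRect(C), cv2.boundingRect(C))
    if nm=="top":
        w=cv2.morphologyEx(cv2.inRange(h,(0,0,165),(180,70,255))|o,cv2.MORPH_CLOSE,np.ones((15,15)))
        H=big(w,roiS); ap=cv2.approxPolyDP(H,4,True)[:,0]; print("hex",[(p.tolist(),np.round(onz(c,p,.05),3).tolist()) for p in ap])
a=cv2.resize(t[125:205,95:310],None,fx=3,fy=3,interpolation=cv2.INTER_CUBIC)
b=cv2.resize(s[155:280,290:405],None,fx=2.5,fy=2.5,interpolation=cv2.INTER_CUBIC)
canvas=np.zeros((560,650,3),np.uint8); canvas[:a.shape[0],:a.shape[1]]=a; canvas[a.shape[0]:a.shape[0]+b.shape[0],:b.shape[1]]=b
cv2.imwrite("pics/crop1.png",canvas[...,::-1])
E
```

```text
top line ends [106 145] [186 143] 162
band ((258.0863037109375, 164.4925079345703), (39.54641342163086, 7.623405456542969), 85.03025817871094)
rib ((147.12672424316406, 171.92124938964844), (10.363265037536621, 50.15080261230469), 87.87889862060547) (122, 166, 51, 12)
hex [([299, 159], [0.612, -0.071, 0.05]), ([281, 144], [0.648, -0.031, 0.05]), ([234, 147], [0.644, 0.078, 0.05]), ([217, 167], [0.598, 0.118, 0.05]), ([236, 183], [0.559, 0.075, 0.05]), ([262, 184], [0.556, 0.015, 0.05]), ([283, 179], [0.566, -0.033, 0.05])]
scene line ends [370 196] [391 170] 54
band ((329.95013427734375, 236.1368865966797), (43.577816009521484, 18.9328556060791), 38.45370864868164)
rib ((367.8000183105469, 200.89999389648438), (30.857738494873047, 46.510215759277344), 26.56505012512207) (344, 185, 45, 40)
```

View pics/crop1.png

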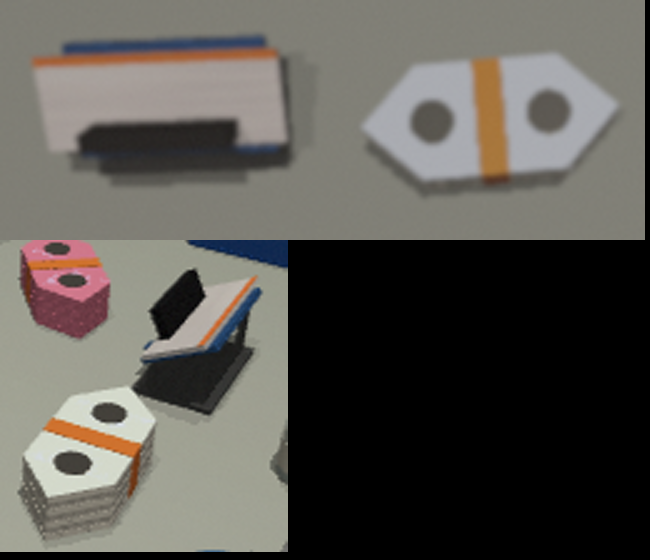

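The crop confirms the choice: a white stack with an orange band, and the straightedge on the blue slope with the orange line on its far upper edge and the rib on the robot's side. Next I triangulate.

Run:
```python
from h import *
ct,cs=cam("top"),cam("scene")
A,ea=tri(ct,(106,145),cs,(391.5,170)); B,eb=tri(ct,(186.5,142.5),cs,(370.5,196.5))
print("line +y",A,ea,"-y",B,eb,"len",np.linalg.norm(A-B))
# stack top corners of band in scene/top
for p,q in(((262-.0,184),(0,0)),):pass
# plate model: line at local (36,?,6); u=+y dir; slope 27
u=(A-B);u[2]=0;u/=np.linalg.norm(u); f=np.array([u[1],-u[0],0])
M=(A+B)/2; t=np.radians(27); ex=f*np.cos(t)+np.array([0,0,np.sin(t)]); ez=-f*np.sin(t)+np.array([0,0,np.cos(t)])
O=M-36*ex/1000-6*ez/1000
print("yaw of x axis",np.degrees(np.arctan2(f[1],f[0])),"origin",O)
def P(x,y,z): return O+(x*ex+y*u+z*ez)/1000
for nm,c in(("top",ct),("scene",cs)):
    print(nm,"rib top corners",[np.round(proj(c,P(x,y,42)),1).tolist() for x in(-29,-15) for y in(-55,55)])
print("rib top ctr",P(-22,0,42),"far finger contact",P(-17,0,12))
# holder height check & stack top height: orange band ends on top face
h=hsv(cv2.imread("pics/top0.png")[...,::-1].copy())
hx=np.array([[299.5,159],[281,144],[234,147],[217,167],[236,184],[283,179]])
W=np.array([onz(ct,p,.05) for p in hx]); print("tip dist",np.linalg.norm(W[0]-W[3]),"widths",np.linalg.norm(W[1]-W[5]),np.linalg.norm(W[2]-W[4]),"long",np.linalg.norm(W[1]-W[2]),np.linalg.norm(W[4]-W[5]),W.mean(0))
d=W[3]-W[0];print("stack y axis yaw",np.degrees(np.arctan2(d[1],d[0])),[np.degrees(np.arctan2(*(a-b)[1::-1])) for a,b in((W[2],W[1]),(W[4],W[5]))])
```

```text
line +y [0.64522601 0.35780438 0.08606882] 0.0006661070225669504 -y [0.64771306 0.1802217  0.08736317] 0.0018342531440389781 len 0.17760480498704173
yaw of x axis 0.8023757409635222 origin [0.61712012 0.268602   0.0650263 ]
top rib top corners [[171.2, 175.5], [120.9, 177.4], [170.4, 169.4], [119.8, 171.2]]
scene rib top corners [[348.0, 183.0], [362.9, 167.3], [352.7, 182.1], [367.3, 166.3]]
rib top ctr [0.57845417 0.26806048 0.09246078] far finger contact [0.59652715 0.2683136  0.06800054]
tip dist 0.19112381614310198 widths 0.082298931479372 0.08675332208343325 long 0.1090773287389088 0.10847788712355766 [0.60425972 0.02240134 0.05      ]
stack y axis yaw 94.3147025322192 [np.float64(92.44192328896304), np.float64(94.79837591957389)]
```

>>> jog_arm:
  travel:
    - [-0.99,-0.396,0.0]
    - [-0.99,-0.396,0.0]
    - [-0.99,-0.396,0.0]
    - [-0.99,-0.396,0.0]
    - [-0.99,-0.396,0.0]
    - [-0.99,-0.396,0.0]
    - [-0.99,-0.396,0.0]
    - [-0.99,-0.396,0.0]
    - [-0.99,-0.396,0.0]
    - [-0.99,-0.396,0.0]
    - [-0.99,-0.396,0.0]
    - [-0.99,-0.396,0.0]
    - [-0.99,-0.396,0.0]
    - [-0.99,-0.396,0.0]
    - [-0.99,-0.396,0.0]
    - [-0.99,-0.396,0.0]
    - [-0.99,-0.396,0.0]
    - [-0.99,-0.396,0.0]
  roll: [0.418,0.418,0.418,0.418,0.418,0.418,0.418,0.418,0.418,0.418,0.418,0.418,0.418,0.418,0.418,0.418,0.418,0.418]

```text
time: 1.6
tool_pos: [0.5767, 0.2712, 0.2187]
tool_rot: [-180.0, -0.0, 90.8]
ft_force: [0.5, 0.2, -0.3]
opening: 0.0928
finger_force: 0.0
```

Run:
```python
from h import *
c=cam("wrist"); im=r.get_image("wrist"); cv2.imwrite("pics/w1.png",im[...,::-1])
np.savez("w1.npz",K=c[0],T=c[1]); s=r.sense(); print(s["time"],s["tool_pos"],s["tool_rot"],s["joint_pos"])
```

```text
1.65 [0.57676047 0.27115068 0.21877753] [-1.79999043e+02 -9.05829840e-03  9.08362189e+01] [2.05663159e+01 1.32142232e+01 7.88187106e+01 8.85500811e-03
 8.79649086e+01 1.97297827e+01]
```

View pics/w1.png

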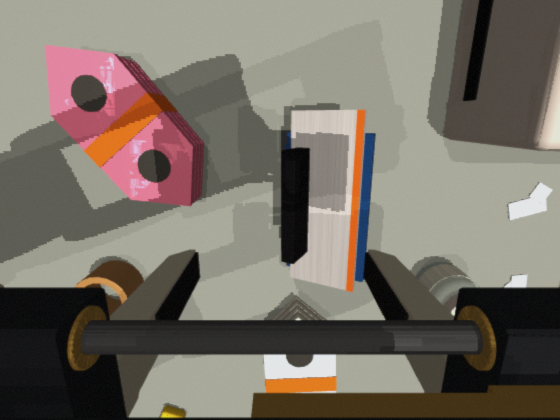

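The wrist view shows the orange line running from (361,110) to (352,290) and the black rib at columns 282–309, rows 149–264. The fingers straddle the rib, and the orange stack's tip is visible at (297,330).

Run:
```python
from h import *
d=np.load("w1.npz"); c=(d["K"],d["T"]); ct,cs=cam("top"),cam("scene")
im=cv2.imread("pics/w1.png")[...,::-1].copy(); h=hsv(im)
L=big(cv2.inRange(h,(3,120,90),(18,255,255)),(335,100,375,300)); print(cv2.boundingRect(L))
top=L[L[:,1]<=L[:,1].min()+1].mean(0); bot=L[L[:,1]>=L[:,1].max()-1].mean(0); print(top,bot)
for a,b,k in((top,(106,145),(391.5,170)),(bot,(186.5,142.5),(370.5,196.5))):
    print("wt",*tri(c,a,ct,b),"ws",*tri(c,a,cs,k))
m=cv2.inRange(h,(0,0,0),(180,255,40)); 
for row in(160,180,200,230,250,258):
    x=np.where(m[row,270:325])[0]+270; print(row,x.min(),x.max(),end=" | ")
W=[onz(c,p,z) for p,z in((top,.0868),(bot,.0868),((295,149),.0925),((294,264),.0925))]; print(np.round(W,4))
```

```text
(346, 109, 19, 183)
[360.88888889 109.77777778] [349.375 290.5  ]
wt [0.64619475 0.35821464 0.08554682] 0.0010044824881818655 ws [0.64574528 0.35786702 0.08617191] 0.0016913407509291589
wt [0.64820088 0.1798036  0.08727922] 0.0025393109453782123 ws [0.64900088 0.17997168 0.08812023] 0.0006256205884846696
160 281 308 | 180 281 308 | 200 281 307 | 230 281 306 | 250 282 306 | 258 282 298 | [[0.6464 0.3581 0.0868]
 [0.6496 0.1793 0.0868]
 [0.589  0.3237 0.0925]
 [0.591  0.2112 0.0925]]
```

>>> jog_arm:
  travel:
    - [-0.006,0.0146,0.0]
    - [-0.006,0.0146,0.0]
    - [-0.006,0.0146,0.05]
    - [-0.006,0.0146,0.1]
    - [-0.006,0.0146,0.15]
    - [-0.006,0.0146,0.2]
    - [-0.006,0.0146,0.2]
    - [-0.006,0.0146,0.2]
  roll: [0,0,0,0,0,0,0,0]
  fingers: 0.323

```text
time: 2.32
tool_pos: [0.5837, 0.2668, 0.1171]
tool_rot: [-179.8, 0.1, 90.7]
ft_force: [1.0, 0.0, 0.4]
opening: 0.0446
finger_force: 0.0
```

>>> jog_arm:
  travel:
    - [0.002,0,0.0]
    - [0.002,0,0.0]
    - [0.002,0,0.02]
    - [0.002,0,0.04]
    - [0.002,0,0.06]
    - [0.002,0,0.082]
    - [0.002,0,0.082]
    - [0.002,0,0.082]
  roll: [0,0,0,0,0,0,0,0]

```text
time: 2.98
tool_pos: [0.5841, 0.2678, 0.0762]
tool_rot: [-179.9, 0.0, 90.7]
ft_force: [-0.5, -0.0, 0.6]
opening: 0.0302
finger_force: 0.0
```

Run:
```python
from h import *
a=r.get_image("wrist")[60:330,180:420]; b=r.get_image("scene")[110:230,280:440]
a=cv2.resize(a,None,fx=1.5,fy=1.5); b=cv2.resize(b,None,fx=2.7,fy=2.7,interpolation=cv2.INTER_CUBIC)
C=np.zeros((420,800,3),np.uint8); C[:a.shape[0],:a.shape[1]]=a; C[:b.shape[0],365:365+b.shape[1]]=b
cv2.imwrite("pics/c2.png",C[...,::-1])
```

```text
(no output)
```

View pics/c2.png

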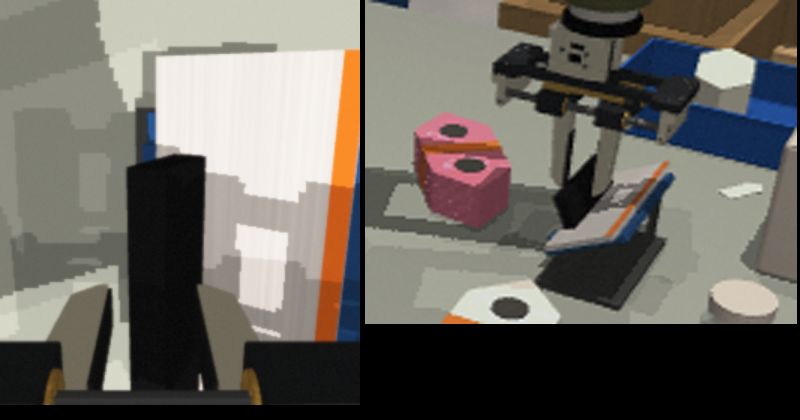

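The fingers straddle the rib (left crop, rib at column ~165 between the fingers), with no contact yet. I'll close lightly, then lift while closing.

>>> jog_arm:
  travel:
    - [0,0,0.0]
    - [0,0,0.0]
    - [0,0,0.0]
  roll: [0,0,0]
  fingers: 0.22

```text
time: 3.33
tool_pos: [0.5857, 0.2682, 0.0783]
tool_rot: [179.9, -0.0, 90.7]
ft_force: [3.1, 0.8, -1.1]
opening: 0.021
finger_force: 2.0
```

>>> jog_arm:
  travel:
    - [0,0,-0.01]
    - [0,0,-0.03]
    - [0,0,-0.05]
    - [0,0,-0.07]
    - [0,0,-0.09]
    - [0,0,-0.11]
    - [0,0,-0.13]
    - [0,0,-0.15]
    - [0,0,-0.15]
    - [0,0,-0.15]
  roll: [0,0,0,0,0,0,0,0,0,0]
  fingers: 0

```text
time: 4.17
tool_pos: [0.5856, 0.2684, 0.1537]
tool_rot: [179.9, -0.0, 90.7]
ft_force: [0.3, 0.1, -3.2]
opening: 0.0136
finger_force: 29.6
```

Run:
```python
from h import *
c=cam("wrist");a=r.get_image("wrist"); cv2.imwrite("pics/w3.png",a[...,::-1]); np.savez("w3.npz",K=c[0],T=c[1])
b=r.get_image("scene"); cv2.imwrite("pics/s3.png",b[...,::-1]); t=r.get_image("top"); cv2.imwrite("pics/t3.png",t[...,::-1])
a=cv2.resize(a[0:400,120:460],None,fx=1,fy=1); b=cv2.resize(b[90:230,280:440],None,fx=2.7,fy=2.7,interpolation=cv2.INTER_CUBIC)
C=np.zeros((420,800,3),np.uint8); C[:a.shape[0],:a.shape[1]]=a; C[:b.shape[0],365:365+b.shape[1]]=b
cv2.imwrite("pics/c3.png",C[...,::-1])
```

```text
(no output)
```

View pics/c3.png

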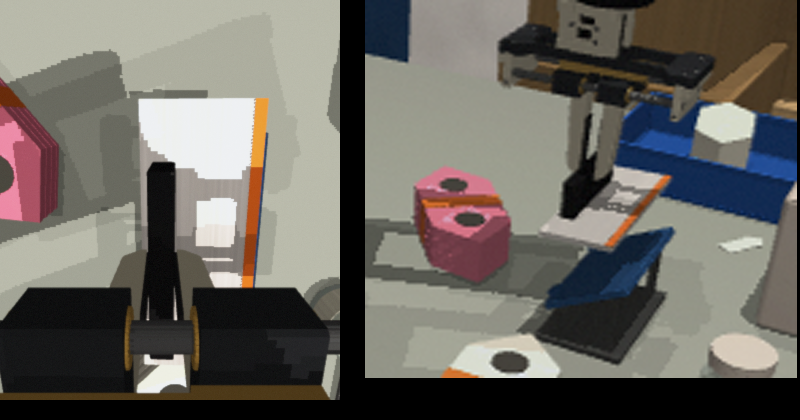

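The straightedge is gripped and hangs flat (opening 13.6 mm, rib aligned with the pads, orange edge on the +x side). Now I measure its in-hand pose and the stack's pose from two views.

```bash
cat > stack.py <<'E'
from h import *
def holes(im,roi):
    x0,y0,x1,y1=roi; g=cv2.cvtColor(im[y0:y1,x0:x1],cv2.COLOR_RGB2GRAY); g=cv2.resize(g,None,fx=4,fy=4,interpolation=cv2.INTER_CUBIC)
    m=cv2.inRange(g,0,115); n,l,s,ce=cv2.connectedComponentsWithStats(m)
    return [((ce[i]+.5)/4-.5+[x0,y0],s[i,4]/16,(s[i,:4]/4).tolist()) for i in range(1,n) if s[i,4]>16*40]
E
python3 - <<'E'
from stack import *
ct,cs=cam("top"),cam("scene")
t=cv2.imread("pics/top0.png")[...,::-1].copy(); s=cv2.imread("pics/scene0.png")[...,::-1].copy()
ht=holes(t,(226,150,292,178)); hs=holes(s,(305,214,346,254))
print(ht,hs)
ht.sort(key=lambda q:q[0][0]); hs.sort(key=lambda q:q[0][1])
if len(ht)==2 and len(hs)==2:
    for a,b in zip(ht,hs): print("hole",*tri(ct,a[0],cs,b[0]),onz(ct,a[0],.05),onz(cs,b[0],.05))
    d=onz(ct,ht[0][0],.05)-onz(ct,ht[1][0],.05); e=onz(cs,hs[0][0],.05)-onz(cs,hs[1][0],.05)
    print("yaw",[np.degrees(np.arctan2(v[1],v[0])) for v in(d,e)],np.linalg.norm(d))
# long sides of white top face in top view
V=cv2.resize(hsv(t)[...,2],None,fx=4,fy=4,interpolation=cv2.INTER_CUBIC)
for nm,rng,step in(("near",range(172,192),1),("far",range(158,136,-1),-1)):
    pts=[]
    for u in list(np.arange(238,253,1))+list(np.arange(265,280,1)):
        col=np.array([cv2.getRectSubPix(t[...,1].astype(np.float32),(1,1),(float(u),float(v)))[0,0] for v in np.arange(rng[0],rng[-1],.25*step)])
        i=np.argmax(-np.gradient(cv2.GaussianBlur(col[None],(9,1),1.5)[0])); pts.append((u,rng[0]+.25*step*i))
    W=np.array([onz(ct,p,.05)[:2] for p in pts]); p=np.polyfit(W[:,1],W[:,0],1); q=np.polyfit(W[:,1],W[:,0]-0,1)
    print(nm,"x=%.4f at y=.022, yaw %.2f"%(np.polyval(p,.022),np.degrees(np.arctan(-p[0]))),np.std(W[:,0]-np.polyval(p,W[:,1])))
# held edge
d=np.load("w3.npz"); cw=(d["K"],d["T"])
w=cv2.imread("pics/w3.png")[...,::-1].copy(); s3=cv2.imread("pics/s3.png")[...,::-1].copy()
L=big(cv2.inRange(hsv(w),(3,120,90),(18,255,255)),(355,80,400,290)); P=L[L[:,1]<=L[:,1].min()+1]; ptop=P.mean(0)
S=big(cv2.inRange(hsv(s3),(3,120,90),(18,255,255)),(350,140,410,185)); k=S@np.array([1,-1]); e0,e1=S[k.argmax()],S[k.argmin()]
print("wrist end",ptop,"right col",P.max(0),"scene ends",e0,e1)
X,er=tri(cw,ptop,cs,e0); print("edge +y end",X,er)
E
```

```text
[(array([277.43415277, 161.69150571]), np.float64(142.375), [45.25, 5.25, 13.5, 13.75]), (array([238.51560475, 165.10145788]), np.float64(144.6875), [6.25, 8.75, 13.75, 13.75])] [(array([333.26621572, 223.76992216]), np.float64(84.3125), [21.75, 6.25, 13.75, 7.75]), (array([342.1632716 , 247.92602881]), np.float64(75.9375), [29.75, 24.0, 11.25, 16.0]), (array([318.61277974, 243.8111013 ]), np.float64(106.125), [6.75, 25.75, 15.0, 9.25])]
near x=0.5588 at y=.022, yaw 3.56 0.0003202302414986226
far x=0.6495 at y=.022, yaw 3.76 0.0011355188053557331
wrist end [381.57142857  98.14285714] right col [388  99] scene ends [392 155] [369 180]
edge +y end [0.63985814 0.35812312 0.13143394] 0.002129979550893289
```

>>> jog_arm:
  travel:
    - [-0.08,-0.2,0]
    - [-0.16,-0.205,0]
    - [-0.24,-0.205,0]
    - [-0.32,-0.205,0]
    - [-0.4,-0.205,0]
    - [-0.48,-0.205,0]
    - [-0.504,-0.205,0]
    - [-0.504,-0.205,0.0]
    - [-0.504,-0.205,0.05]
    - [-0.504,-0.205,0.1]
    - [-0.504,-0.205,0.15]
    - [-0.504,-0.205,0.2]
    - [-0.504,-0.205,0.2]
    - [-0.504,-0.205,0.2]
  roll: [-0.005,-0.01,-0.0164,-0.0164,-0.0164,-0.0164,-0.0164,-0.0164,-0.0164,-0.0164,-0.0164,-0.0164,-0.0164,-0.0164]

```text
time: 5.48
tool_pos: [0.4837, 0.0151, 0.051]
tool_rot: [-179.7, -0.0, 93.7]
ft_force: [0.8, 0.9, -1.3]
opening: 0.0139
finger_force: 29.9
```

Run:
```python
from stack import *
ct,cs=cam("top"),cam("scene")
for a,b in(((238.516,165.101),(333.266,223.77)),((277.434,161.69),(318.613,243.811))): print("hole",*tri(ct,a,cs,b))
c=cam("wrist");a=r.get_image("wrist"); cv2.imwrite("pics/w4.png",a[...,::-1]); np.savez("w4.npz",K=c[0],T=c[1])
b=r.get_image("scene"); cv2.imwrite("pics/s4.png",b[...,::-1]); t=r.get_image("top"); cv2.imwrite("pics/t4.png",t[...,::-1])
b=cv2.resize(b[160:310,240:400],None,fx=2.2,fy=2.2,interpolation=cv2.INTER_CUBIC);a=a[0:330,120:540]
C=np.zeros((340,800,3),np.uint8); C[:a.shape[0],:a.shape[1]]=a; C[:b.shape[0],425:425+b.shape[1]]=b
cv2.imwrite("pics/c4.png",C[...,::-1])
```

```text
hole [0.60078123 0.0683351  0.05174622] 0.00023824270335959501
hole [ 0.60669382 -0.02142252  0.05137993] 4.711389407222131e-05
```

View pics/c4.png

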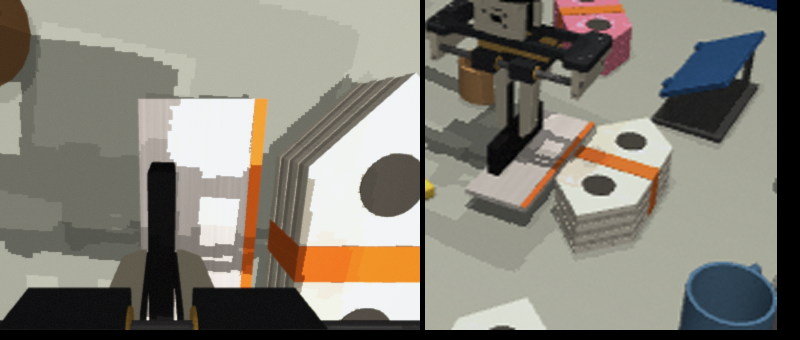

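The scene crop shows the held straightedge parallel to the orange stack's robot side, low and in front of it. The hole heights triangulate to 51.5 mm, which fits the 50 mm given. Next I lower.

>>> jog_arm:
  travel:
    - [0,0,0.01]
    - [0,0,0.02]
    - [0,0,0.03]
    - [0,0,0.038]
    - [0,0,0.038]
    - [0,0,0.038]
  roll: [0,0,0,0,0,0]

```text
time: 6.13
tool_pos: [0.4853, 0.0149, 0.0331]
tool_rot: [-179.9, -0.0, 93.7]
ft_force: [-0.6, 0.9, -2.4]
opening: 0.0135
finger_force: 29.9
```

Run:
```python
from h import *
cs=cam("scene"); ct=cam("top")
s=r.sense(); print(s["tool_pos"],s["ft_force"])
b=r.get_image("scene"); t=r.get_image("top"); cw=cam("wrist"); w=r.get_image("wrist")
S=big(cv2.inRange(hsv(b),(3,120,90),(18,255,255)),(270,195,308,265)); k=S@np.array([1,-1]); e0,e1=S[k.argmax()],S[k.argmin()]
L=big(cv2.inRange(hsv(w),(3,120,90),(18,255,255)),(355,80,400,290)); P=L[L[:,1]<=L[:,1].min()+1].mean(0)
print(e0,e1,P); print("end +y",*tri(cw,P,cs,e0))
cv2.imwrite("pics/s5.png",b[...,::-1])
```

```text
[0.48525637 0.01487823 0.03313339] [-0.61896353  0.90441142 -2.43546272]
[298 241] [283 260] [381.          99.13333333]
end +y [ 0.52541844  0.09188756 -0.03553465] 0.05881373286659818
```

>>> jog_arm:
  travel:
    - [0,0,0.002]
    - [0,0,0.004]
    - [0,0,0.006]
    - [0,0,0.006]
    - [0,0,0.006]
  roll: [0,0,0,0,0]

```text
time: 6.7
tool_pos: [0.4864, 0.0148, 0.0313]
tool_rot: [179.9, 0.0, 93.7]
ft_force: [-0.2, 0.5, 3.9]
opening: 0.0135
finger_force: 29.9
```

>>> jog_arm:
  travel:
    - [0,0,0.002]
    - [0,0,0.004]
    - [0,0,0.004]
    - [0,0,0.004]
  roll: [0,0,0,0]

```text
time: 7.03
tool_pos: [0.4869, 0.0149, 0.031]
tool_rot: [179.9, 0.0, 93.7]
ft_force: [-8.0, 0.3, 21.6]
opening: 0.0136
finger_force: 30.0
```

Contact with the bench at TCP z ≈ 0.031. I relieve the load, open a little, and regrip lower on the rib while the plate lies flat.

>>> jog_arm:
  travel:
    - [0,0,-0.003]
    - [0,0,-0.004]
    - [0,0,-0.004]
  roll: [0,0,0]

```text
time: 7.28
tool_pos: [0.4863, 0.0148, 0.031]
tool_rot: [179.9, 0.0, 93.7]
ft_force: [0.1, 0.9, 4.7]
opening: 0.0136
finger_force: 30.0
```

>>> jog_arm:
  travel:
    - [0,0,0]
    - [0,0,0]
    - [0,0,0]
    - [0,0,0.01]
    - [0,0,0.02]
    - [0,0,0.03]
    - [0,0,0.034]
    - [0,0,0.034]
  roll: [0,0,0,0,0,0,0,0]
  fingers: 0.32

```text
time: 7.95
tool_pos: [0.4848, 0.0149, 0.0125]
tool_rot: [-179.9, -0.0, 93.7]
ft_force: [0.6, -0.0, 0.2]
opening: 0.0302
finger_force: 0.0
```

>>> jog_arm:
  travel:
    - [0,0,0]
    - [0,0,0]
    - [0,0,0]
    - [0,0,0]
    - [0,0,0]
  roll: [0,0,0,0,0]
  fingers: 0

```text
time: 8.37
tool_pos: [0.486, 0.0148, 0.0139]
tool_rot: [180.0, 0.0, 93.7]
ft_force: [0.5, -0.7, -0.1]
opening: 0.0141
finger_force: 30.0
```

>>> jog_arm:
  travel:
    - [0,0,-0.003]
    - [0.002,0.005,-0.003]
    - [0.002,0.01,-0.003]
    - [0.002,0.015,-0.003]
    - [0.002,0.02,-0.003]
    - [0.002,0.02,-0.003]
    - [0.002,0.02,-0.003]
  roll: [0,0,0,0,0,0,0]

```text
time: 8.95
tool_pos: [0.4957, 0.0165, 0.0151]
tool_rot: [-180.0, -0.0, 93.7]
ft_force: [-0.7, 0.5, -2.2]
opening: 0.0138
finger_force: 30.0
```

Run:
```python
from h import *
s=r.sense(); print(s["tool_pos"],s["ft_force"])
ct=cam("top"); t=r.get_image("top"); cv2.imwrite("pics/t6.png",t[...,::-1])
w=r.get_image("wrist"); b=r.get_image("scene"); cv2.imwrite("pics/w6.png",w[...,::-1]); cv2.imwrite("pics/s6.png",b[...,::-1])
a=cv2.resize(w[80:300,330:450],None,fx=2.5,fy=2.5,interpolation=cv2.INTER_CUBIC); b=cv2.resize(b[185:285,260:350],None,fx=5,fy=5,interpolation=cv2.INTER_CUBIC)
C=np.zeros((560,800,3),np.uint8); C[:a.shape[0],:a.shape[1]]=a; C[:b.shape[0],310:310+b.shape[1]]=b
cv2.imwrite("pics/c6.png",C[...,::-1])
```

```text
[0.49574572 0.0165074  0.01506469] [-0.70688544  0.47542535 -2.17598208]
```

View pics/c6.png

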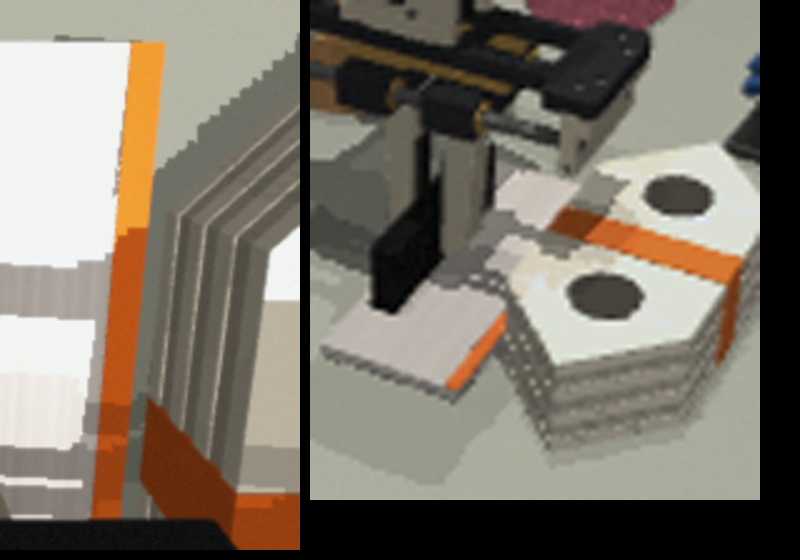

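The wrist crop shows a few millimetres of gap between the orange line and the stack's side, and the two look parallel. I close in gently, watching the force.

>>> jog_arm:
  travel:
    - [0,0.002,0]
    - [0,0.004,0]
    - [0,0.006,0]
    - [0,0.006,0]
    - [0,0.006,0]
    - [0,0.006,0]
  roll: [0,0,0,0,0,0]

```text
time: 9.6
tool_pos: [0.4986, 0.0167, 0.0151]
tool_rot: [-180.0, -0.0, 93.7]
ft_force: [-0.2, -0.4, -2.1]
opening: 0.0138
finger_force: 30.0
```

Run:
```python
from h import *
# gap between line's outer edge and bottom of stack side, wrist view
c=cam("wrist"); w=r.get_image("wrist"); z=c[1]; s=r.sense(); print(s["tool_pos"],s["ft_force"])
cv2.imwrite("pics/w7.png",w[...,::-1])
o=cv2.inRange(hsv(w),(3,120,90),(18,255,255))
g=cv2.cvtColor(w,cv2.COLOR_RGB2GRAY)
for row in range(165,275,12):
    x=np.where(o[row,360:398])[0]; e=360+x.max() if len(x) else 0
    print(row,e,g[row,e-1:e+22].tolist())
print("proj of near plane bottom corners",[np.round(proj(c,p),1).tolist() for p in((.5553,.0749,0),(.5588,.02,0))], "edge", np.round(proj(c,(.5545,.08,.007)),1))
```

```text
[0.49853379 0.01668305 0.01508232] [-0.87837793  0.55120405 -2.48943269]
165 389 [107, 112, 108, 103, 100, 103, 108, 123, 146, 129, 101, 91, 92, 91, 97, 104, 111, 112, 110, 111, 113, 122, 136]
177 388 [106, 109, 108, 101, 99, 98, 110, 131, 118, 83, 77, 82, 91, 93, 94, 95, 107, 135, 139, 86, 78, 79, 82]
189 387 [108, 109, 107, 99, 98, 99, 115, 141, 99, 79, 78, 81, 96, 98, 99, 100, 114, 148, 120, 81, 79, 76, 83]
201 385 [107, 110, 109, 105, 99, 99, 99, 106, 128, 94, 78, 77, 85, 96, 98, 99, 102, 123, 158, 100, 80, 78, 80]
213 384 [106, 109, 109, 104, 96, 96, 98, 119, 148, 91, 77, 81, 88, 97, 100, 96, 101, 120, 117, 83, 75, 78, 81]
225 383 [109, 109, 104, 94, 93, 94, 101, 124, 136, 88, 79, 81, 94, 99, 98, 99, 105, 122, 107, 81, 76, 79, 85]
237 382 [106, 107, 94, 93, 98, 98, 109, 135, 124, 84, 77, 84, 94, 99, 95, 95, 106, 128, 94, 79, 78, 81, 89]
249 393 [58, 70, 82, 97, 111, 117, 83, 77, 76, 81, 93, 95, 95, 95, 98, 113, 135, 97, 79, 78, 76, 77, 86]
261 397 [58, 58, 57, 54, 55, 57, 58, 65, 84, 99, 117, 118, 84, 76, 76, 76, 81, 92, 94, 96, 93, 95, 96]
273 397 [58, 56, 55, 57, 56, 55, 55, 57, 55, 55, 55, 58, 57, 58, 57, 56, 58, 63, 79, 94, 97, 103, 128]
proj of near plane bottom corners [[386.8, 163.2], [378.4, 253.5]] edge [390.9 155.3]
```

>>> jog_arm:
  travel:
    - [0,0.002,0]
    - [0,0.002,0]
    - [0,0.002,0]
  roll: [0,0,0]

```text
time: 9.9
tool_pos: [0.4997, 0.0167, 0.0151]
tool_rot: [180.0, 0.0, 93.7]
ft_force: [-0.2, -0.6, -1.9]
opening: 0.0138
finger_force: 30.0
```

>>> jog_arm:
  travel:
    - [0,0.001,0]
    - [0,0.001,0]
    - [0,0.001,0]
  roll: [0,0,0]

```text
time: 10.15
tool_pos: [0.5002, 0.0168, 0.0151]
tool_rot: [180.0, 0.0, 93.7]
ft_force: [0.1, 0.3, -2.6]
opening: 0.0137
finger_force: 30.0
```

>>> jog_arm:
  travel:
    - [0,0.001,0]
    - [0,0.001,0]
    - [0,0.001,0]
  roll: [0,0,0]

```text
time: 10.4
tool_pos: [0.5006, 0.0168, 0.0151]
tool_rot: [-180.0, 0.0, 93.7]
ft_force: [-0.2, 0.9, -2.2]
opening: 0.0139
finger_force: 30.0
```

>>> jog_arm:
  travel:
    - [0,0.001,0]
    - [0,0.001,0]
    - [0,0.001,0]
  roll: [0,0,0]

```text
time: 10.65
tool_pos: [0.5012, 0.0169, 0.0152]
tool_rot: [180.0, 0.0, 93.7]
ft_force: [-0.8, 0.2, -2.7]
opening: 0.0139
finger_force: 30.0
```

Run:
```python
from h import *
w=r.get_image("wrist"); o=cv2.inRange(hsv(w),(3,120,90),(18,255,255)); g=cv2.cvtColor(w,cv2.COLOR_RGB2GRAY)
for row in(165,177,189,201,213,225,237):
    e=360+np.where(o[row,360:398])[0].max(); print(row,e,g[row,e-1:e+12].tolist())
```

```text
165 389 [109, 109, 120, 140, 125, 102, 90, 89, 90, 96, 105, 110, 111]
177 388 [108, 112, 131, 154, 91, 76, 79, 89, 93, 94, 95, 109, 139]
189 387 [109, 111, 120, 116, 82, 77, 82, 92, 97, 96, 99, 115, 147]
201 385 [109, 107, 105, 118, 116, 82, 77, 81, 92, 97, 100, 101, 123]
213 384 [108, 106, 113, 142, 117, 81, 79, 84, 95, 98, 97, 104, 119]
225 383 [106, 107, 117, 144, 105, 82, 81, 89, 97, 99, 98, 106, 121]
237 382 [106, 110, 121, 153, 93, 80, 79, 89, 97, 96, 96, 104, 123]
```

>>> jog_arm:
  travel:
    - [0,0.001,0]
    - [0,0.001,0]
    - [0,0.001,0]
  roll: [0,0,0]

```text
time: 10.95
tool_pos: [0.5017, 0.0169, 0.0151]
tool_rot: [180.0, 0.0, 93.7]
ft_force: [0.7, 0.7, -2.0]
opening: 0.0139
finger_force: 30.0
```

>>> jog_arm:
  travel:
    - [0,0.001,0]
    - [0,0.001,0]
    - [0,0.001,0]
  roll: [0,0,0]

```text
time: 11.2
tool_pos: [0.502, 0.0169, 0.0151]
tool_rot: [-180.0, -0.0, 93.7]
ft_force: [-0.8, 0.1, -1.9]
opening: 0.0138
finger_force: 30.0
```

>>> jog_arm:
  travel:
    - [0,0.001,0]
    - [0,0.001,0]
    - [0,0.001,0]
  roll: [0,0,0]

```text
time: 11.45
tool_pos: [0.5019, 0.0169, 0.0149]
tool_rot: [-179.9, -0.0, 93.7]
ft_force: [-5.5, 0.2, 0.2]
opening: 0.0136
finger_force: 30.0
```

Contact: the tip stopped with −5.5 N in x. I ease the preload and lower onto the bench.

>>> jog_arm:
  travel:
    - [0,-0.0006,0]
    - [0,-0.0006,0.001]
    - [0,-0.0006,0.002]
    - [0,-0.0006,0.0025]
    - [0,-0.0006,0.0025]
    - [0,-0.0006,0.0025]
  roll: [0,0,0,0,0,0]

```text
time: 11.95
tool_pos: [0.5019, 0.0169, 0.0139]
tool_rot: [-180.0, -0.0, 93.7]
ft_force: [-6.2, -0.4, 3.1]
opening: 0.0139
finger_force: 30.0
```

>>> jog_arm:
  travel:
    - [0,0,0]
    - [0,0,0]
    - [0,0,0]
    - [0,0,0]
    - [0,0,0]
  roll: [0,0,0,0,0]
  fingers: 0.32

```text
time: 12.37
tool_pos: [0.5028, 0.0169, 0.0142]
tool_rot: [179.9, 0.0, 93.7]
ft_force: [0.5, 0.4, -0.1]
opening: 0.0292
finger_force: 0.0
```

>>> jog_arm:
  travel:
    - [0,0,-0.03]
    - [0,0,-0.08]
    - [0,0,-0.14]
    - [0,0,-0.22]
    - [0,-0.05,-0.3]
    - [0,-0.1,-0.36]
    - [0,-0.1,-0.36]
    - [0,-0.1,-0.36]
  roll: [0,0,0,0,0,0,0,0]

```text
time: 13.03
tool_pos: [0.4539, 0.0135, 0.1973]
tool_rot: [179.6, 0.1, 93.7]
ft_force: [0.8, -0.0, -1.1]
opening: 0.0299
finger_force: 0.0
```

Run:
```python
from stack import *
c=cam("wrist");a=r.get_image("wrist"); b=r.get_image("scene"); t=r.get_image("top")
for n,i in(("w8",a),("s8",b),("t8",t)): cv2.imwrite(f"pics/{n}.png",i[...,::-1])
np.savez("w8.npz",K=c[0],T=c[1]); cs=cam("scene")
print([q[:2] for q in holes(b,(305,214,346,254))])
a=a[:, 200:560]; b=cv2.resize(b[185:285,260:350],None,fx=4.7,fy=4.7,interpolation=cv2.INTER_CUBIC)
C=np.zeros((480,800,3),np.uint8); C[:420,:360]=a; C[:b.shape[0],365:365+b.shape[1]]=b
cv2.imwrite("pics/c8.png",C[...,::-1])
```

```text
[(array([333.25056391, 223.77612782]), np.float64(83.125)), (array([342.21883089, 247.89635462]), np.float64(72.4375)), (array([318.6181466 , 243.80467819]), np.float64(104.875))]
```

View pics/c8.png

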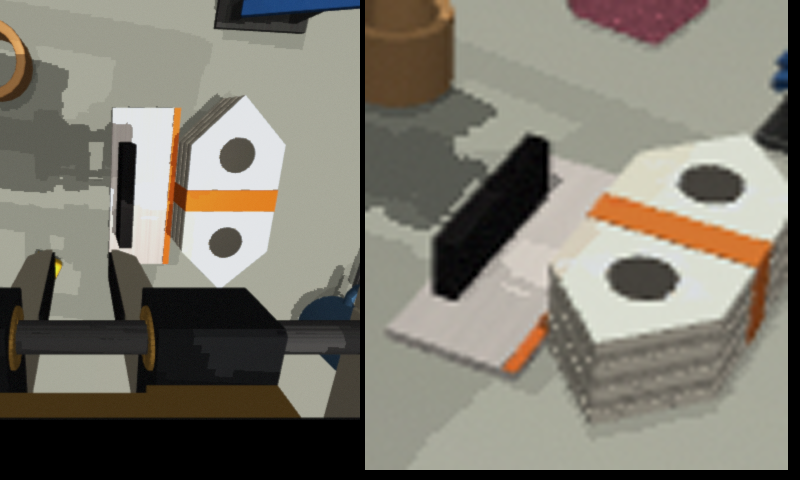

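The stack's holes haven't moved (<0.02 px), and the straightedge lies flat against the stack. One numeric check of parallelism and gap.

Run:
```python
from h import *
d=np.load("w8.npz"); c=(d["K"],d["T"]); w=cv2.imread("pics/w8.png")[...,::-1].copy(); h=hsv(w)
o=cv2.inRange(h,(3,120,90),(18,255,255)); g=cv2.cvtColor(w,cv2.COLOR_RGB2GRAY).astype(float)
def fit(P,z):
    W=np.array([onz(c,p,z)[:2] for p in P]); p=np.polyfit(W[:,1],W[:,0],1); return np.polyval(p,.02),np.degrees(np.arctan(-p[0])),W[:,1].min(),W[:,1].max(),np.std(W[:,0]-np.polyval(p,W[:,1]))
L=[];I=[]
for row in range(110,262):
    x=np.where(o[row,360:386])[0]
    if len(x)>3 and not 183<row<216: L.append((360+x.max()+.5,row)); 
    if len(x)>3: I.append((360+x.min()-.5,row))
print("line outer",fit(L,.006)); print("line inner",fit(I,.006))
T=[]
for row in list(range(150,186))+list(range(214,238)):
    s=np.gradient(cv2.GaussianBlur(g[row:row+1,374:404],(5,1),1)[0]); T.append((374+len(s)-1-np.argmax(s[::-1]),row))
print("stack top near edge",fit(T,.05))
for row in(150,165,180,220,235,245,255): print(row,g[row,366:400].astype(int).tolist())
R0=np.array([[126-0+200,142],[126+200,247]]); print("rib ends y",[onz(c,p,.042)[:2].round(4) for p in R0])
```

```text
line outer (np.float64(0.5612082884925257), np.float64(3.6886814370254384), np.float64(-0.06698900145817763), np.float64(0.10716574730027964), np.float64(0.00034737645872307915))
line inner (np.float64(0.5539702318035928), np.float64(3.6570998795147767), np.float64(-0.06743894260201641), np.float64(0.10668567292453152), np.float64(0.00033572963360842793))
stack top near edge (np.float64(0.5605787804175787), np.float64(3.665574587110881), np.float64(-0.01950743579368712), np.float64(0.06960211935145276), np.float64(0.0002965993864806779))
150 [229, 229, 228, 228, 215, 152, 141, 99, 92, 90, 91, 92, 90, 72, 79, 87, 103, 73, 77, 83, 93, 79, 69, 83, 109, 181, 225, 228, 228, 229, 228, 229, 228, 229]
165 [228, 228, 228, 221, 166, 109, 99, 91, 93, 89, 85, 77, 73, 85, 92, 78, 71, 81, 89, 103, 74, 73, 85, 135, 219, 229, 228, 229, 228, 228, 228, 229, 228, 229]
180 [229, 228, 219, 168, 150, 110, 105, 103, 110, 117, 76, 75, 88, 103, 75, 73, 85, 97, 87, 71, 77, 106, 175, 225, 229, 229, 228, 229, 228, 229, 229, 229, 229, 228]
220 [135, 89, 84, 86, 84, 89, 91, 71, 81, 89, 97, 73, 79, 85, 98, 73, 75, 98, 156, 222, 229, 227, 228, 228, 229, 228, 228, 228, 227, 229, 229, 229, 229, 228]
235 [142, 137, 126, 96, 87, 88, 73, 85, 92, 82, 75, 86, 89, 76, 71, 85, 120, 196, 226, 228, 228, 228, 228, 228, 228, 228, 228, 228, 229, 229, 229, 228, 229, 228]
245 [143, 142, 144, 148, 144, 147, 147, 146, 148, 145, 132, 105, 96, 74, 85, 121, 196, 226, 228, 227, 227, 228, 228, 228, 227, 228, 229, 228, 229, 229, 229, 228, 230, 229]
255 [143, 142, 148, 147, 149, 146, 145, 147, 145, 144, 146, 146, 151, 163, 166, 167, 166, 170, 180, 207, 224, 227, 227, 227, 227, 228, 228, 229, 229, 229, 228, 229, 228, 228]
rib ends y [array([0.4958, 0.0726]), array([ 0.5073, -0.0375])]
```

The edges are parallel to 0.02°, coincide within 0.6 mm, and are centred within about 3 mm. Handing in.

```bash
python3 -c "
from cell import r
print(r.finish_job())"
```

```text
the job is handed in; nothing more can be done
None
```

The straightedge lies flat on the bench with its orange edge against the robot-facing long side of the orange-banded stack (parallel within 0.02°, gap within about 0.6 mm, centred within about 3 mm); that stack did not move, nothing else was touched, and the job was handed in after about 13 s, with no verdict returned.

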